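Pop the ribbon spool out of its dispenser and stop it with the other finger

TASK

Press the ejector key beside the ribbon spool all the way down with one finger so that the spool pops out of its pocket, and with the other finger standing in its slide stop the spool before it slides away. Finish while still holding: one finger keeps the key down, the spool rests still on its slide against the other finger for a customer to take. Only touch the spool, do not pinch or lift it, and leave the tape roll in its pocket and the things around where they are.

Things in the scene. Friction and masses are not known exactly. Their poses are not given: they have to be found in the camera images.
- dispenser: Fixed wooden dispenser, 208 wide (y) x 180 long (x), two parallel lanes with slippery steel slides falling 14 degrees to the open end near the robot. Origin: centre of its underside. +x is uphill, away from the robot (turned up to 0.35 rad either way), +y to the left. Lanes: centre lines y = +35.5 and -35.5 mm, 66 mm wide between walls 4-5 mm thick that stand 15 mm above the slide.
- slide_left (a point): Point on the left slide's surface, middle of the lane, level with the keys: x = -18, y = +35.5, z = 26.7 mm in the dispenser's frame. 0.249 mm higher per mm of +x. The slide ends open at x = -82 mm. A fingertip here, about 5 to 12 mm above the surface, stops what slides down.
- slide_right (a point): The same point on the right slide, y = -35.5 mm.
- step_left (a point): Edge where the left slide ends uphill, x = 15.5, z = 35 mm: a step 8 mm down into a pocket 70 mm long whose floor is a lifter. The lifter rises as much as the lane's key goes down; once the key is about 8 mm down, the thing in the pocket clears the step and slides off at once, running off the open end in under a second unless stopped.
- step_right (a point): The same edge and pocket in the right lane.
- ribbon_spool: Flat spool of gift ribbon with two cardboard flanges, 60 diameter x 20 high, about 0.1 kg. Starts lying in one of the two pockets (left or right varies), tilted 14 degrees like the slide, its downhill rim at the step, its top 12 mm above the slide's level. Origin: centre of its underside, at first at x = 46 to 48, z = 35 mm in the dispenser's frame.
- tape_roll: Plain roll of sticky tape with an open centre, 52 diameter x 18 high; lies in the other pocket and stays there. Origin: centre of its underside.
- key_left (a joint): Travel (m) of the left lane's ejector key, 0 = up, 0.011 = fully down; vertical, on a spring: about 1 N to start, about 5 N fully down, then a hard stop. It springs back when let go.
- key_right (a joint): Travel (m) of the right lane's ejector key; the same as the left.
- key_left_top (a point): Centre of the top of the left key, a flat brass plate 34 (x) x 27 (y) mm outside the left lane, at x = -18, y = +87.5 mm in the dispenser's frame, 52 mm sideways from slide_left. 46.7 mm above the counter when up, 35.7 when down (then 9 mm above slide_left). The wooden block round it is 32.7 mm high.
- key_right_top (a point): Centre of the top of the right key: the same at y = -87.5 mm, outside the right lane.
- box_lid (a point): Middle of the upper edge of the open lid of the fixed praline box left of the dispenser: an upright board 250 mm wide (y), leaning back, the tallest thing beside the work (its top about 230 mm above the counter). Pass over or in front of it.
- bean_dish: White ramekin with beans, 68 diameter x 42 high, loose bystander behind the dispenser. Origin: centre of its underside.
- price_sign: Price card in a wooden block, 24 x 78 x 62, loose bystander in front on the left. Origin: centre of its underside.
- tasting_cup: White tasting cup with an ear, 60 x 77 x 52, loose bystander on the right. Origin: centre of its underside.
Not all that is in view belongs to the job. Leave any red look-alike of the ribbon_spool alone.

How it is judged:
By the outcome, as a careful person would: the job done as asked, in the order asked, and still so for the second after the job is handed in, while the arm keeps its last pose, push and grip.
It also fails if it takes over 35 s, if anything falls off the work surface, if the arm or the gripper's body presses on something with over 40 N, if the wrist force passes 120 N, or if a joint passes its speed limit or range.

ROBOT

A 6-joint arm with a two-finger parallel gripper is mounted at the origin on a cart in front of the work surface, level with it; the furniture and walls round the work are solid. World frame = base frame: x ahead of the robot, y to its left, z up, the work surface at z = 0. Lengths are in mm, angles in rad, forces in N, time in s.
With the tool pointing down it reaches from about 200 to 875 mm from the base axis. Payload 3.4 kg.
Tool frame: the origin (TCP) lies midway between the tips of the shut fingers; the grasp point (between the pads) lies behind it (ctrl.grip_depth is the z of the grasp point in the tool frame, in mm); z points along the fingers, y is the line along which they close (so a half turn about z gives the same grasp; the last joint's range is limited). The gripper opens to 94 mm and grips with 3 to 60 N. Pads are 16 mm wide; open, the fingers measure 119 mm over their backs; the gripper's body (75 mm by 177 mm) begins 78 mm behind the grasp point.
Start: joints at [-1.285, 0.276, 1.505, -0, 1.361, -0.121], TCP at [227.515, -528.112, 205.493] pointing down, gripper open.
Joint ranges: [-2.89, 2.89], [-0.75, 2.08], [0.22, 2.7], [-1.18, 4.32], [0.11, 2.71], [-2.7, 2.7]. Speed limits (rad/s): [2.57, 2.57, 3.14, 3.14, 3.14, 3.14].

INTERFACE

Orientations are given as a 3x3 rotation matrix whose columns are the frame's x, y, z axes.
In Python, from plant import state, capture, ctrl gives the robot as it stands.
- The arm moves only by the tool apply_moves, never from a script. Its argument "moves" is a list of rows, each an object with "jaw": the finger opening in cm, from 0 to 9.4; "offset": the shift along the tool's x, y, z in cm, a list of three; "spin": the turn about the tool's z in degrees. A call has 1 to 20 rows; each row shifts and turns the commanded pose from where the row before left it, along the tool's axes as they then stand; what a row does not reach is not made up. A row lasts 1/12 s, in which the tool goes at most 41.7 mm and 7.16 degrees, less where a joint would pass 70% of its speed; a pose out of reach is approached as far as the arm can. A call is refused whole if a number of a shift passes 4.17 or a number of a turn 7.16, either way. A call with a gripper value outside its range is refused whole. The fingers move at their own pace and stop on an object; "force" is the grip in N (left out, the last holds). Time passes only in rows, so rows that do not move let the fingers close. It gives the time, the measured TCP pose, the force, the opening and the grip force at its end, in the units of the state.
- state(): the state, without advancing time (a new reading comes with each control period).
- capture(name): name is "side" or "top" or "wrist"; returns a dict with "frame" (420x560x3 uint8, red, green, blue), "K" (3x3 intrinsics, pixels), "view" (4x4, takes a point from world to camera coordinates). Camera axes: x right, y down, z forward; pixel columns grow to the right and rows downward; lengths in mm; the calibration is good to about 2 mm. A picture is of the moment at which its call begins. There is no depth.
- ctrl.job_done(): hands the job in; it is judged then, once.
The state is a dict: "t": time; "q": joint angles; "joint_vel": joint speeds; "tau": joint torques, N m; "tool_pos": TCP position; "tool_rot": TCP orientation; "contact_force": force on the tool from outside, world axes, zero at the start; "wrist_torque": the same for the moment, N m; "grip_width": finger opening in mm; "finger_force": force on a finger pad.
Only numpy, scipy, OpenCV 4.12 (cv2) and the standard library are available. Lean on these libraries where they do the work, as an engineer would, in place of code of your own. Each camera call takes 0.05 s, during which the arm holds its last target. There are 200 camera calls.

## Working session

There is one attempt and no reset: what is moved stays moved. The work goes in short steps, Python scripts to look and compute and a tool call to move; the robot and the scene stay as the last step left them, time stands still between calls to the robot, and variables do not carry over. Pictures are saved under pics/ and viewed, at most 10 in all, crops included, and the job is handed in when it is done.

Besides the shell and the picture viewer there is one more tool, called after ">>>" by a JSON object that holds its "fn" and its "kwargs". apply_moves: Moves the arm, as the interface text tells. Its arguments: {"type":"object","properties":{"moves":{"type":"array"},"force":{"type":"number"}},"required":["moves"]}

```bash
mkdir -p pics; python3 - <<'E'
from plant import state,capture,ctrl
import cv2,numpy as np,pickle
s=state();print(s,ctrl.grip_depth)
d={}
for n in("top","side"):
    c=capture(n);d[n]=c;cv2.imwrite(f"pics/{n}0.png",c["frame"][:,:,::-1]);print(n,c["K"].tolist(),np.round(c["view"],4).tolist())
pickle.dump(d,open("c0.pkl","wb"))
E
```

```text
{'t': 0.0, 'q': array([-1.28502712e+00,  2.76562413e-01,  1.50611116e+00, -2.45653177e-05,
        1.36066960e+00, -1.21005388e-01]), 'joint_vel': array([-0.00151016,  0.00143664,  0.00164502,  0.00073174, -0.00049307,
       -0.00062375]), 'tau': array([-2.26438424e-03, -4.04595208e+01, -2.37232518e+01,  6.97651436e-02,
        3.45258170e-02, -1.49234152e-04]), 'tool_pos': array([ 227.32402757, -527.55109485,  204.63206611]), 'tool_rot': array([[ 9.18399741e-01,  3.95653446e-01, -5.16514489e-04],
       [ 3.95653739e-01, -9.18398237e-01,  1.67275545e-03],
       [ 1.87465460e-04, -1.74061906e-03, -9.99998468e-01]]), 'contact_force': array([ 0.30201329, -0.40941698, -0.45981913]), 'wrist_torque': array([ 0.09905204, -0.00747415, -0.01521211]), 'finger_force': 0.0, 'grip_width': 94.17374543814947} -18.8
top [[428.8744066578209, 0.0, 284.82904495065685], [0.0, 428.8744066578209, 211.5137990489369], [0.0, 0.0, 1.0]] [[-0.022, -0.9997, -0.0053, -148.5873], [-0.9963, 0.0223, -0.0826, 582.1691], [0.0827, 0.0034, -0.9966, 1121.24], [0.0, 0.0, 0.0, 1.0]]
side [[486.67094305941714, 0.0, 271.08856545566647], [0.0, 486.67094305941714, 212.6013139805892], [0.0, 0.0, 1.0]] [[0.9895, -0.1426, 0.0243, -614.1664], [-0.0405, -0.4344, -0.8998, 69.6383], [0.1389, 0.8894, -0.4356, 1594.5318], [0.0, 0.0, 0.0, 1.0]]
```

View pics/top0.png

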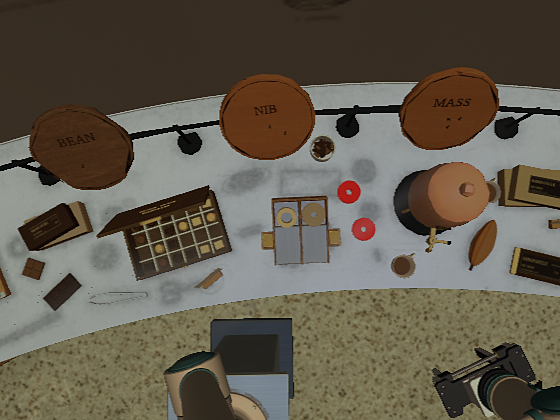

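View pics/side0.png

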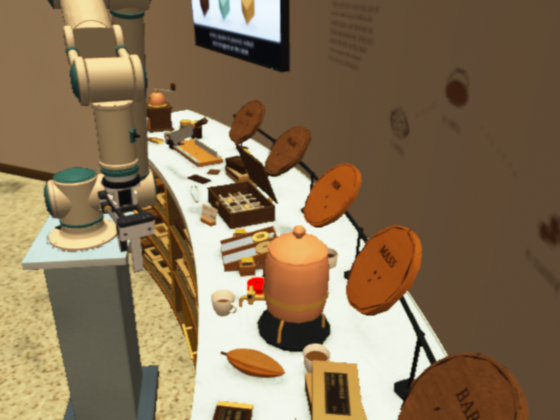

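The top view shows the dispenser around (301,230) with keys at (267,240) and (334,237). The rolls sit in their pockets at (287,217) on the left and (314,214) on the right, and red look-alikes are at (348,191) and (364,229). I'll zoom in.

```bash
python3 - <<'E'
import cv2,numpy as np,pickle
d=pickle.load(open("c0.pkl","rb"))
a=d["top"]["frame"][185:275,250:350];b=d["side"]["frame"][215:285,210:300]
A=cv2.resize(a,None,fx=6,fy=6,interpolation=cv2.INTER_CUBIC)
B=cv2.resize(b,(200*0+180*1,140))
im=np.zeros((540,800,3),np.uint8);im[:,:600]=A;im[:140,610:790]=B
cv2.imwrite("pics/crop1.png",im[:,:,::-1])
hsv=cv2.cvtColor(d["top"]["frame"],cv2.COLOR_RGB2HSV)
for p in [(240,267),(237,334),(250,262),(250,300),(205,287),(212,314),(212,305)]: print(p,hsv[p],d["top"]["frame"][p])
E
```

```text
(240, 267) [ 20 148 129] [129 105  54]
(237, 334) [ 20 138 129] [129 106  59]
(250, 262) [104  17 167] [156 162 167]
(250, 300) [11 39 91] [91 82 77]
(205, 287) [111  27 125] [112 116 125]
(212, 314) [110   7 113] [110 111 113]
(212, 305) [ 19 109 115] [115  97  66]
```

View pics/crop1.png

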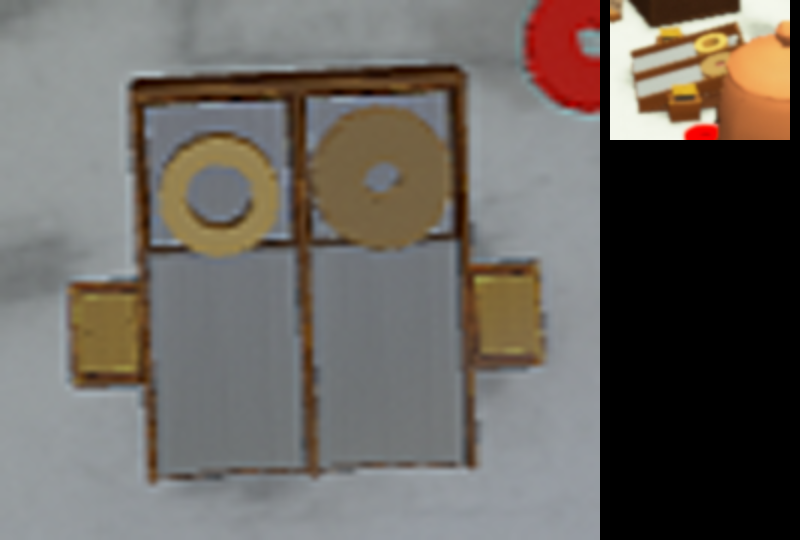

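The spool is the right-hand disc: bigger, about 23 px across, with a small hub hole at crop (383,180). The tape roll is on the left with its wide-open centre, so the key to press is the right one. Next I'll measure the keys.

```bash
cat > h.py <<'E'
import numpy as np
def ray(c,uv,z):
    V=c["view"];R=V[:3,:3];o=-R.T@V[:3,3]
    d=R.T@np.linalg.inv(c["K"])@np.array([uv[0],uv[1],1.])
    return o+d*(z-o[2])/d[2]
E
python3 - <<'E'
import cv2,numpy as np,pickle
from h import ray
c=pickle.load(open("c0.pkl","rb"))
t=c["top"];hsv=cv2.cvtColor(t["frame"],cv2.COLOR_RGB2HSV)
m=cv2.inRange(hsv,(17,120,85),(28,255,255))
P={}
for n,(x0,x1) in dict(L=(260,276),R=(326,343)).items():
    mm=np.zeros_like(m);mm[228:256,x0:x1]=m[228:256,x0:x1]
    n_,lab,st,ce=cv2.connectedComponentsWithStats(mm);i=1+st[1:,4].argmax()
    P[n]=ray(t,ce[i],46.7);print(n,st[i],ce[i],P[n].round(1))
v=P["L"]-P["R"];yaw=np.arctan2(-v[0],v[1]);mid=(P["L"]+P["R"])/2
print("dist",np.linalg.norm(v),"yaw",yaw)
R=np.array([[np.cos(yaw),-np.sin(yaw)],[np.sin(yaw),np.cos(yaw)]])
O=mid[:2]-R@[-18,0];print("origin",O)
g=lambda p:R.T@(p[:2]-O)
# checks: spool hub, front wall corner ends, back board corners from crop pixels
for n,uv,z in [("spool hub(47,-35.5)",(250+383/6,185+178/6),55),("tape",(250+220/6,185+194/6),55),
  ("front L wall top",(250+152/6,185+478/6),26),("front R",(250+472/6,185+465/6),26),("back L",(250+132/6,185+80/6),60),("back R",(250+466/6,185+68/6),60)]:
    uv=np.array(uv)-.5+.083; p=ray(t,uv,z);print(n,p.round(1),g(p).round(1))
for x in(-24,-18):print("TCP target",x,(O+R@[x,-61.5]).round(1))
for n,uv,z in[("kettle L base",(393,205),20),("spout tip",(432,250),100),("cup",(402,265),40),("kettle knob",(466,188),250),("lid",(210,188),230)]:print(n,ray(t,uv,z).round())
# side view key R triangulation
s=c["side"];h=cv2.cvtColor(s["frame"],cv2.COLOR_RGB2HSV);m=cv2.inRange(h,(17,120,85),(28,255,255))
for n,(y0,y1,x0,x1) in dict(R=(253,273,236,256),L=(225,240,230,250)).items():
    mm=np.zeros_like(m);mm[y0:y1,x0:x1]=m[y0:y1,x0:x1]
    k,lab,st,ce=cv2.connectedComponentsWithStats(mm)
    if k>1:i=1+st[1:,4].argmax();print("side",n,st[i],ce[i],ray(s,ce[i],46.7).round(1))
    q=s["view"][:3,:3]@P[n]+s["view"][:3,3];q=s["K"]@q;print(" predicted",q[:2]/q[2])
E
```

```text
L [262 233  12  14 143] [267.30769231 239.86013986] [ 503.8 -114.3   46.7]
R [329 230  11  15 135] [334.22962963 236.67407407] [ 508.3 -288.6   46.7]
dist 174.30747666199238 yaw 0.025409393804556923
origin [ 524.05475203 -201.01054351]
spool hub(47,-35.5) [ 567.3 -235.6   55. ] [ 42.4 -35.6]
tape [ 562. -165.   55.] [38.8 35.1]
front L wall top [ 439.6 -132.3   26. ] [-82.7  70.9]
front R [ 442.2 -273.    26. ] [-83.7 -69.9]
back L [ 611.8 -128.    60. ] [89.6 70.7]
back R [ 613.8 -272.4   60. ] [ 87.9 -73.6]
TCP target -24 [ 501.6 -263.1]
TCP target -18 [ 507.6 -262.9]
kettle L base [ 590. -451.   20.]
spout tip [ 469. -523.  100.]
cup [ 431. -463.   40.]
kettle knob [ 602. -552.  250.]
lid [617.   1. 230.]
side R [240 256  14   7  78] [247.05128205 259.53846154] [ 508.4 -291.4   46.7]
 predicted [246.91749662 259.02312984]
side L [234 229  13   7  58] [239.70689655 231.27586207] [ 502.2 -119.1   46.7]
 predicted [240.11265243 230.55204596]
```

The right key is at world (508.3, −288.6), confirmed within 3 mm by the side view. The key spacing is 174.3 mm against 175, and the hub offset is also right. The yaw is 0.025 rad. My target is TCP (501.6, −263.1), with a jaw opening of about 4 cm so the finger centres are 52 mm apart. Now I'll approach.

>>> {"fn": "apply_moves", "kwargs": {"moves": [{"jaw": 4,"offset": [0,0,0],"spin": 7},{"jaw": 4,"offset": [0,0,0],"spin": 7},{"jaw": 4,"offset": [0,0,0],"spin": 7},{"jaw": 4,"offset": [0,0,0],"spin": 0.9},{"jaw": 4,"offset": [0,-3.2,0],"spin": 0},{"jaw": 4,"offset": [0,-3.2,0],"spin": 0},{"jaw": 4,"offset": [0,-3.2,0],"spin": 0},{"jaw": 4,"offset": [0,-3.2,0],"spin": 0},{"jaw": 4,"offset": [0,-3.2,0],"spin": 0},{"jaw": 4,"offset": [0,-3.2,0],"spin": 0},{"jaw": 4,"offset": [0,-3.2,0],"spin": 0},{"jaw": 4,"offset": [0,-3.3,0],"spin": 0},{"jaw": 4,"offset": [0,0,0],"spin": 0}]}}

```text
t: 1.18
tool_pos: [219.8, -264.7, 204.9]
tool_rot: [[1.0, 0.03, -0.001], [0.03, -1.0, 0.005], [-0.001, -0.005, -1.0]]
contact_force: [0.2, 0.7, -0.2]
grip_width: 40.2
finger_force: 0.0
```

>>> {"fn": "apply_moves", "kwargs": {"moves": [{"jaw": 4,"offset": [3.1,0.1,0],"spin": 0},{"jaw": 4,"offset": [3.1,0.1,0],"spin": 0},{"jaw": 4,"offset": [3.1,0.1,0],"spin": 0},{"jaw": 4,"offset": [3.1,0.1,0],"spin": 0},{"jaw": 4,"offset": [3.1,0.1,0],"spin": 0},{"jaw": 4,"offset": [3.1,0.06,0],"spin": 0},{"jaw": 4,"offset": [3.1,0,0],"spin": 0},{"jaw": 4,"offset": [3.1,0,0],"spin": 0},{"jaw": 4,"offset": [3.1,0,0],"spin": 0},{"jaw": 4,"offset": [0.3,0,0],"spin": 0},{"jaw": 4,"offset": [0,0,3],"spin": 0},{"jaw": 4,"offset": [0,0,3],"spin": 0},{"jaw": 4,"offset": [0,0,3],"spin": 0},{"jaw": 4,"offset": [0,0,3],"spin": 0},{"jaw": 4,"offset": [0,0,0],"spin": 0}]}}

```text
t: 2.43
tool_pos: [498.8, -267.5, 79.8]
tool_rot: [[1.0, 0.026, -0.01], [0.026, -1.0, 0.007], [-0.01, -0.007, -1.0]]
contact_force: [-0.7, 0.5, 0.2]
grip_width: 40.3
finger_force: 0.0
```

```bash
python3 - <<'E'
from plant import state,capture
import cv2,numpy as np
s=state();print(s["tool_pos"],s["tool_rot"].round(4).tolist(),s["contact_force"])
c=capture("wrist");f=c["frame"].copy()
yaw=.0254;R=np.array([[np.cos(yaw),-np.sin(yaw)],[np.sin(yaw),np.cos(yaw)]]);O=np.array([524.05,-201.0])
def px(p):
    q=c["K"]@(c["view"][:3,:3]@p+c["view"][:3,3]);return q[:2]/q[2]
for p in [(-1,-74,46.7),(-35,-74,46.7),(-35,-101,46.7),(-1,-101,46.7),(15.5,-68.5,35),(15.5,-2.5,35)]:
    u=px(np.r_[O+R@p[:2],p[2]]);print(p,u.round(1));cv2.circle(f,tuple(int(i) for i in u.round()),3,(255,0,255),1)
T=s["tool_rot"]
for y in(-26,26):
    u=px(s["tool_pos"]+T@[0,y,0]);cv2.circle(f,tuple(int(i) for i in u.round()),3,(0,255,0),1)
cv2.imwrite("pics/w1.png",f[:,:,::-1])
E
```

```text
[ 498.78495882 -267.5003654    79.76657969] [[0.9996, 0.0261, -0.0103], [0.0262, -0.9996, 0.0067], [-0.0102, -0.007, -0.9999]] [-0.73913725  0.47861618  0.15068726]
(-1, -74, 46.7) [291.6 202.7]
(-35, -74, 46.7) [291.1 247.7]
(-35, -101, 46.7) [327.9 247.9]
(-1, -101, 46.7) [330.  202.8]
(15.5, -68.5, 35) [283.8 176.7]
(15.5, -2.5, 35) [192.9 176.5]
```

View pics/w1.png

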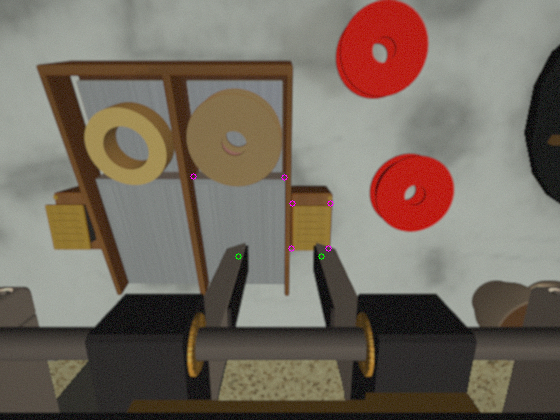

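The drawn key corners and the step edge match the picture within about 1–2 mm (key at columns 292–331, rows 205–249). The tips straddle the right lane wall and need to shift about 2 mm in +x and 4.4 mm in +y. I'll correct that and come down to just above the key.

>>> {"fn": "apply_moves", "kwargs": {"moves": [{"jaw": 4,"offset": [0.2,-0.44,0.5],"spin": 0},{"jaw": 4,"offset": [0,0,1.0],"spin": 0},{"jaw": 4,"offset": [0,0,1.0],"spin": 0},{"jaw": 4,"offset": [0,0,0.3],"spin": 0},{"jaw": 4,"offset": [0,0,0],"spin": 0},{"jaw": 4,"offset": [0,0,0],"spin": 0}]}}

```text
t: 2.98
tool_pos: [505.2, -265.5, 57.6]
tool_rot: [[1.0, 0.025, 0.0], [0.025, -1.0, -0.0], [0.0, 0.0, -1.0]]
contact_force: [-0.5, 0.2, -0.0]
grip_width: 40.2
finger_force: 0.0
```

```bash
python3 - <<'E'
from plant import state,capture
import cv2,numpy as np
s=state();print(s["tool_pos"],s["contact_force"])
p=s["tool_pos"][:2]-[524.05,-201];yaw=.0254
print(p[0]*np.cos(yaw)+p[1]*np.sin(yaw),-p[0]*np.sin(yaw)+p[1]*np.cos(yaw))
c=capture("wrist");f=c["frame"][140:300,150:370]
cv2.imwrite("pics/w2.png",cv2.resize(f,None,fx=3,fy=3)[:,:,::-1])
E
```

```text
[ 505.23787658 -265.5237706    57.62947843] [-0.51133242  0.17308236 -0.02679415]
-20.444782886379702 -64.0251810797412
```

View pics/w2.png

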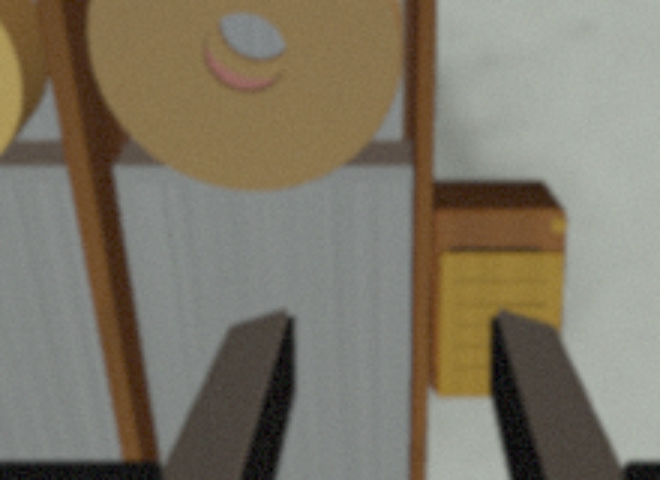

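The crop shows the right finger above the right half of the brass key and the left finger inside the lane. The measured pose is (−20.4, −64.0) in the dispenser frame, and I want (−24, −61.5). I'll shift and lower to key height.

>>> {"fn": "apply_moves", "kwargs": {"moves": [{"jaw": 4,"offset": [-0.4,-0.25,0.4],"spin": 0},{"jaw": 4,"offset": [0,0,0.4],"spin": 0},{"jaw": 4,"offset": [0,0,0],"spin": 0},{"jaw": 4,"offset": [0,0,0],"spin": 0},{"jaw": 4,"offset": [0,0,0],"spin": 0}]}}

```text
t: 3.45
tool_pos: [501.2, -263.1, 49.5]
tool_rot: [[1.0, 0.025, 0.0], [0.025, -1.0, -0.0], [0.0, 0.0, -1.0]]
contact_force: [-0.5, 0.1, -0.0]
grip_width: 40.2
finger_force: 0.0
```

>>> {"fn": "apply_moves", "kwargs": {"moves": [{"jaw": 4,"offset": [0,0,0.5],"spin": 0},{"jaw": 4,"offset": [0,0,0.5],"spin": 0},{"jaw": 4,"offset": [0,0,0.4],"spin": 0},{"jaw": 4,"offset": [0,0,0],"spin": 0},{"jaw": 4,"offset": [0,0,0],"spin": 0},{"jaw": 4,"offset": [0,0,0],"spin": 0}]}}

```text
t: 3.95
tool_pos: [501.9, -263.6, 35.9]
tool_rot: [[1.0, 0.025, 0.002], [0.025, -1.0, -0.001], [0.002, 0.001, -1.0]]
contact_force: [1.1, 0.8, 4.1]
grip_width: 40.3
finger_force: 2.6
```

>>> {"fn": "apply_moves", "kwargs": {"moves": [{"jaw": 4,"offset": [0,0,0.1],"spin": 0},{"jaw": 4,"offset": [0,0,0.1],"spin": 0},{"jaw": 4,"offset": [0,0,0],"spin": 0},{"jaw": 4,"offset": [0,0,0],"spin": 0},{"jaw": 4,"offset": [0,0,0],"spin": 0}]}}

```text
t: 4.37
tool_pos: [502.0, -263.7, 35.5]
tool_rot: [[1.0, 0.025, 0.002], [0.025, -1.0, -0.002], [0.002, 0.002, -1.0]]
contact_force: [-1.8, 1.5, 14.1]
grip_width: 39.8
finger_force: 7.5
```

```bash
python3 - <<'E'
from plant import state,capture
import cv2,numpy as np
s=state();print(s["tool_pos"],s["contact_force"],s["finger_force"])
c=capture("wrist");f=c["frame"][120:300,150:370]
cv2.imwrite("pics/w3.png",cv2.resize(f,None,fx=3,fy=3)[:,:,::-1])
E
```

```text
[ 502.01597708 -263.66134434   35.54261894] [-1.84857184  1.47102326 14.08476403] 7.5163662526756525
```

View pics/w3.png

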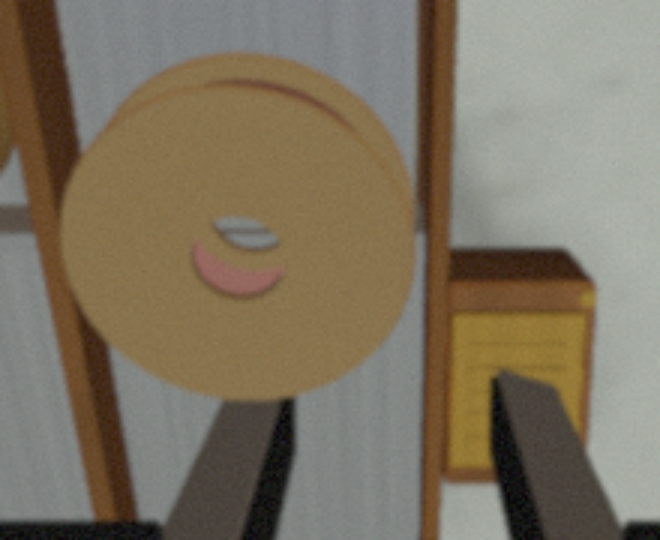

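The spool has popped out and its downhill rim rests against the lane finger at crop (255,395). The key is down at its hard stop, with z 35.5 and 14 N. I'll wait briefly and check that everything is still.

>>> {"fn": "apply_moves", "kwargs": {"moves": [{"jaw": 4,"offset": [0,0,0],"spin": 0},{"jaw": 4,"offset": [0,0,0],"spin": 0},{"jaw": 4,"offset": [0,0,0],"spin": 0},{"jaw": 4,"offset": [0,0,0],"spin": 0},{"jaw": 4,"offset": [0,0,0],"spin": 0},{"jaw": 4,"offset": [0,0,0],"spin": 0},{"jaw": 4,"offset": [0,0,0],"spin": 0},{"jaw": 4,"offset": [0,0,0],"spin": 0},{"jaw": 4,"offset": [0,0,0],"spin": 0},{"jaw": 4,"offset": [0,0,0],"spin": 0}]}}

```text
t: 5.25
tool_pos: [502.0, -263.7, 35.5]
tool_rot: [[1.0, 0.025, 0.002], [0.025, -1.0, -0.002], [0.002, 0.002, -1.0]]
contact_force: [-2.2, 2.1, 14.7]
grip_width: 40.1
finger_force: 7.5
```

```bash
python3 - <<'E'
from plant import state,capture
import cv2,numpy as np
c=capture("wrist");f=cv2.resize(c["frame"][120:300,150:370],None,fx=3,fy=3)[:,:,::-1].astype(float)
o=cv2.imread("pics/w3.png").astype(float)
g=lambda a:cv2.cvtColor(cv2.GaussianBlur(a,(0,0),4).astype(np.float32),cv2.COLOR_BGR2GRAY)
print("shift px(x3)",cv2.phaseCorrelate(g(o)[:380],g(f)[:380]),np.abs(g(o)-g(f)).max());print(state()["tool_pos"],state()["contact_force"])
E
```

```text
shift px(x3) ((0.5007183254037386, 0.0002910911677815875), 0.9776490748075791) 5.703146
[ 501.99091505 -263.64383681   35.50744479] [-2.02443129  2.10013039 14.82908443]
```

Nothing has moved, so I'm handing it in.

```bash
python3 -c "
from plant import ctrl
print(ctrl.job_done())"
```

```text
the job is handed in; nothing more can be done
None
```

I handed the job in with the right-hand key pressed to its hard stop at about 14 N and the popped-out spool resting still against the finger in its slide; the tape roll and the things around it were not touched.

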